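# Close the strip board's terminal box

### The arm

A 6-joint arm with a two-finger parallel gripper is mounted at the origin on the work surface. World frame = base frame: x ahead of the robot, y to its left, z up, the work surface at z = 0. Lengths are in m, angles in rad, forces in N, time in s.
With the tool pointing down it reaches from about 0.375 to 0.975 m from the base axis. Payload 3.8 kg.
Tool frame: the origin (TCP) lies at the very end of the fingers, on their centre line; the grasp point (between the pads) lies 19 mm behind it; z points along the fingers, y is the direction in which the jaws open and shut (so a half turn about z gives the same grasp; the last joint's range is limited). The gripper opens to 85 mm and grips with 20 to 120 N. Pads are 22 mm wide; open, the fingers measure 114 mm over their backs; the gripper's body (76 mm by 85 mm) begins 54 mm behind the grasp point. The pads swing forward as they close: fully open they stand 13 mm farther back than shut.
Start: joints at [1.207, 0.264, 1.604, -0, 1.274, -0.037], TCP at [0.217, 0.639, 0.231] pointing down, gripper open.
Joint ranges: [-2.63, 2.63], [-0.94, 2.18], [0.31, 2.57], [-1.31, 4.45], [0, 2.66], [-2.55, 2.55]. Speed limits (rad/s): [2.57, 2.57, 3.14, 3.14, 3.14, 3.14].

### API

Orientations are given as a rotation vector (axis times angle).
In Python, from workcell import status, read_camera, camera_info, order gives the robot as it stands.
- The arm moves only by the tool move_arm, never from a script. Its argument "deltas" is a list of rows, each a list of 3 entries, a list of its own where there are three numbers: the turn, a rotation vector about the world's x, y, z as a fraction of full scale, then the shift along the world's x, y, z as a fraction of full scale, then the closure, from -1 (fully open) to 1 (shut), so that 0 is half open. A call has 1 to 20 rows; each row is the pose to reach, as a shift and turn from the pose commanded when the call began; what a row does not reach only later rows make up. Full scale, the value 1, is 0.1 m for a shift and pi/2 rad for a turn. A row lasts 1/8 s, in which the tool goes at most 62.5 mm and 10.7 degrees, less where a joint would pass 70% of its speed; a pose out of reach is approached as far as the arm can. A call with a number of a shift or a turn outside -1 to 1 is refused whole. A call with a gripper value outside its range is refused whole. The fingers move at their own pace and stop on an object; "grip_force" is the grip in N (left out, the last holds). Time passes only in rows, so rows that repeat a pose let the fingers close. It gives the time, the measured TCP pose, the force and the opening at its end, in the units of the state.
- status.read_state(): the state, without advancing time (a new reading comes with each control period).
- read_camera(name): name is "scene" or "top" or "wrist"; returns (picture, depth): 420x560x3 uint8, red, green, blue; 420x560 float32, m along the optical axis (not along the pixel's ray), 0 where there is no reading.
- camera_info(name): a dict with "K" (3x3 intrinsics, pixels), "D" ([k1, k2, p1, p2, k3] as OpenCV has them; the pictures are not rectified), "R" (3x3) and "t" (3): a world point X has camera coordinates R X + t. Camera axes: x right, y down, z forward; pixel columns grow to the right and rows downward; lengths in m; the calibration is good to about 2 mm. A picture is of the moment at which its call begins: read the wrist's pose just before it. camera_info takes no time and is no camera call; for the wrist camera it gives the pose at the moment of the call.
- order.finish_job(): hands the job in, once; it reports no verdict.
The state is a dict: "time": time; "q": joint angles; "joint_vel": joint speeds; "joint_torque": joint torques, N m; "tool_pos": TCP position; "tcp_rot": TCP orientation; "wrist_force": force on the tool from outside, world axes, zero at the start; "torque": the same for the moment, N m; "width": opening from 0.0 (shut) to 1.0 (fully open).
Only numpy, scipy, OpenCV 4.12 (cv2) and the standard library are available. Lean on these libraries where they do the work, as an engineer would, in place of code of your own. Each camera call takes 0.05 s, during which the arm holds its last target. There are 200 camera calls.

### The job

Close the open grey terminal box with the green cover, the one with two holes: pick it up by its black grip, keep it level, and lower it so that both brass pins come up through its holes and it rests flat on the box's rim before you let go. Leave the white blank cover and the red flask where they are.

Things in the scene. Friction and masses are not known exactly. Their poses are not given: they have to be found in the camera images.
- cover: The loose green cover plate to be fitted, 0.25 to 0.42 kg. 192 (x) by 112 (y) by 6 mm, with two round through holes 26 mm in diameter on its long centre line at x = -65 and +65 mm. Origin: centre of its underside; x along its length, z up. In its middle a black grip bar runs along x, 76 mm long, 14 mm wide, from 36 to 50 mm above the underside, on two thin posts at x = -31 and +31 mm. It starts lying flat on the ledge; either way round fits.
- box: The open-topped grey terminal box, fixed to the ledge. 176 (x) by 96 (y) mm, walls 4 mm, rim 50 mm above its origin, which is the centre of its underside; x along its length, z up. Two upright brass pins at x = -65 and +65 mm on its long centre line, 14 mm in diameter up to 60 mm above the origin, then tapering to a 6 mm tip at 85 mm. With the cover fitted, the cover's origin lies 50 mm straight above the box's origin, with up to 6 mm of play sideways.
- blank: The loose white blank cover, a bystander: same size, same black grip and same origin and axes as the green one, but without holes. It lies flat on the ledge.
- flask: A red enamel flask with an aluminium cap, a bystander: 72 mm in diameter, 217 mm tall, standing on a fixed round cork coaster 6 mm thick at the left of the ledge. Origin: centre of its underside, z up.

How it is judged:
On the way, in this order (a step that is already met when the one before it is completed fails the run):
1. the green cover is held level, clear above the tips of the pins, roughly over the box (z of cover in the frame of box above 0.085 m and horizontal distance between cover and box below 0.05 m and angle between cover's own z axis and vertical below 0.2 rad and contact force between the fingers and cover above 0.3 N), for 0.05 s.
2. still held, the cover is down over both pins to within 15 mm of the rim (z of cover in the frame of box below 0.065 m and horizontal distance between cover and box below 0.012 m and angle between the x axis of cover and the x axis of box, either way round below 0.175 rad and angle between cover's own z axis and vertical below 0.175 rad and contact force between the fingers and cover above 0.3 N), for 0.05 s.
At the end, for the whole second after the job is handed in: The green cover rests released and at rest on the rim of the box (underside within 4 mm of the rim's height, tilt under 0.06 rad), both pins through its holes (centred within 12 mm, in line within 10 degrees); the blank cover and the flask are within 30 mm of where they started (z of cover in the frame of box between 0.046 and 0.054 m and horizontal distance between cover and box below 0.012 m and angle between the x axis of cover and the x axis of box, either way round below 0.175 rad and angle between cover's own z axis and vertical below 0.06 rad and linear speed of cover below 0.02 m/s and distance of each of blank, flask from where it was at the start of the episode below 0.03 m); the robot touches nothing.
It fails at once if the white blank cover is moved more than 30 mm (distance of blank from where it was at the start of the episode above 0.03 m).
It fails at once if the flask is moved more than 30 mm (distance of flask from where it was at the start of the episode above 0.03 m).
It fails at once if the green cover is tilted more than 25 degrees (angle between cover's own z axis and vertical above 0.436 rad).
It also fails if it takes over 48 s, if anything falls off the work surface, if the arm or the gripper's body presses on something with over 40 N, if the wrist force passes 120 N, or if a joint passes its speed limit or range.

## Working session

There is one attempt and no reset: what is moved stays moved. The work goes in short steps, Python scripts to look and compute and a tool call to move; the robot and the scene stay as the last step left them, time stands still between calls to the robot, and variables do not carry over. Pictures are saved under pics/ and viewed, about 8 in all and at most 12, crops included, and the job is handed in when it is done.

Besides the shell and the picture viewer there is one more tool, called after ">>>" as a command line: name --argument value ..., lists and objects as JSON in quotes. move_arm: Moves the arm, as the interface text tells. Its arguments: {"type":"object","properties":{"deltas":{"type":"array","items":{"type":"array"}},"grip_force":{"type":"number"}},"required":["deltas"]}

```bash
ls; mkdir -p pics; python3 - <<'E'
from workcell import status, read_camera, camera_info
import cv2, numpy as np
s=status.read_state(); print(s)
for n in ("scene","top"):
    im,d=read_camera(n); c=camera_info(n); np.savez(f"{n}0.npz",im=im,d=d,**c)
    cv2.imwrite(f"pics/{n}0.png",im[:,:,::-1]); print(n,c)
E
```

```text
pics
{'time': 0.0, 'q': array([ 1.20714229e+00,  2.64756126e-01,  1.60537463e+00,  6.23526711e-06,
        1.27366985e+00, -3.69099905e-02]), 'joint_vel': array([-0.0004364 ,  0.000151  , -0.00062429,  0.00139283,  0.00236325,
        0.00018778]), 'joint_torque': array([ 1.49440995e-03, -5.15100861e+01, -3.67330348e+01, -2.48435354e-04,
        1.28308157e-02, -3.76220987e-05]), 'tool_pos': array([0.21639834, 0.6386112 , 0.22995966]), 'tcp_rot': array([-0.51089841, -3.09931915,  0.00339657]), 'wrist_force': array([ 0.75517691,  0.44166459, -0.53468258]), 'torque': array([ 0.00310607, -0.02036109, -0.02532227]), 'width': 0.9994605679751716}
scene {'K': array([[382.81198118,   0.        , 279.41486093],
       [  0.        , 382.81198118, 203.45986333],
       [  0.        ,   0.        ,   1.        ]]), 'D': array([0.02188214, 0.        , 0.        , 0.        , 0.        ]), 'R': array([[ 0.5078353 ,  0.86143739, -0.00537803],
       [ 0.66349448, -0.39511034, -0.63534471],
       [-0.5494346 ,  0.31908218, -0.77220993]]), 't': array([-0.33539095, -0.26984501,  1.27755788])}
top {'K': array([[472.93985843,   0.        , 283.20059089],
       [  0.        , 472.93985843, 214.6924397 ],
       [  0.        ,   0.        ,   1.        ]]), 'D': array([-0.12114618,  0.        ,  0.        ,  0.        ,  0.        ]), 'R': array([[ 0.07206585, -0.9973869 ,  0.0050879 ],
       [-0.9756281 , -0.07155186, -0.20743708],
       [ 0.20725908,  0.00998523, -0.97823513]]), 't': array([0.08422009, 0.51186908, 1.09620599])}
```

View pics/scene0.png

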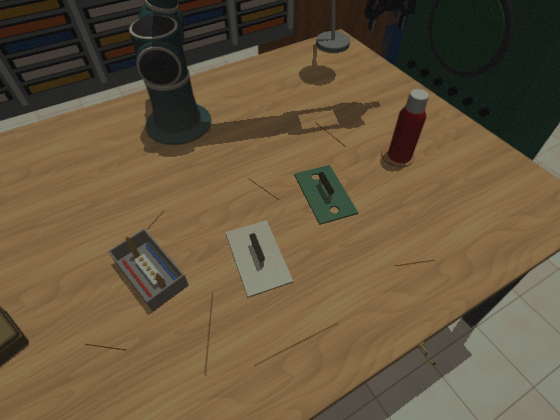

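View pics/top0.png

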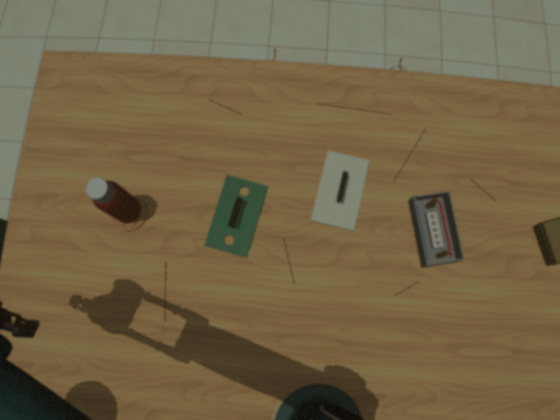

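The scene picture shows the green cover near (325,193), the blank at (258,257), the box at (148,268) and the flask at (408,130). In the top view they are at (236,216), (340,190), (436,230) and (120,203). Next I'll measure them.

```bash
cat > h.py <<'E'
import numpy as np, cv2
def ray(c,uv):
    p=cv2.undistortPoints(np.float64(uv).reshape(-1,1,2),c["K"],c["D"])[:,0]
    return np.c_[p,np.ones(len(p))]
def plane(c,uv,z):
    R,t=c["R"],c["t"]; o=-R.T@t; w=ray(c,uv)@R
    return o+w*((z-o[2])/w[:,2])[:,None]
def deproj(c,uv,d): return (ray(c,uv)*d[:,None]-c["t"])@c["R"]
def cloud(c,d):
    v,u=np.indices(d.shape); uv=np.c_[u.ravel(),v.ravel()]
    P=deproj(c,uv,d.ravel().astype(float)); P[d.ravel()<=0]=np.nan
    return P.reshape(*d.shape,3)
def rect(P):
    (c,(a,b),th)=cv2.minAreaRect(np.float32(P[:,:2]*1000))
    if a<b: a,b,th=b,a,th+90
    return np.r_[c]/1000,a,b,(th+90)%180-90
def green(im):
    h=cv2.cvtColor(im,cv2.COLOR_RGB2HSV)
    m=cv2.inRange(h,(60,70,25),(95,255,255))
    n,l,s,_=cv2.connectedComponentsWithStats(m); return m,l,s
E
python3 - <<'E'
from h import *
for n in ("top","scene"):
    c=dict(np.load(n+"0.npz")); P=cloud(c,c["d"])
    x,y,z=P[...,0],P[...,1],P[...,2]
    on=(x>.35)&(x<.95)&(abs(y)<.6)
    print(n,"table z",np.nanmedian(z[on]), "zstd",np.nanstd(z[on&(abs(z)<.01)]))
    m,l,s=green(c["im"])
    u0,v0=(236,216) if n=="top" else (325,193)
    lab=[i for i in range(1,len(s)) if s[i,0]<=u0<=s[i,0]+s[i,2] and s[i,1]<=v0<=s[i,1]+s[i,3] and s[i,4]>300][0]
    v,u=np.nonzero(l==lab); print("green",s[lab],rect(plane(c,np.c_[u,v],.006)), "z",np.nanmedian(z[l==lab]))
    # holes
    cs,hi=cv2.findContours(np.uint8(l==lab)*255,cv2.RETR_CCOMP,cv2.CHAIN_APPROX_NONE)
    for q,hh in zip(cs,hi[0]):
        if hh[3]>=0 and len(q)>8:
            pl=plane(c,q[:,0],.006); e=cv2.minEnclosingCircle(np.float32(pl[:,:2])); print(" hole",e)
    # tall things: components above 20 mm
    t=np.uint8(on&(z>.02)&(z<.3)); k,L,S,_=cv2.connectedComponentsWithStats(t)
    for i in range(1,k):
        if S[i,4]>25:
            zz=z[L==i]; zt=np.nanpercentile(zz,90); a=(L==i)&(z>zt-.012)
            print(" tall",S[i],"ztop",zt.round(3),rect(P[a]))
    if n=="top": 
        cv2.imwrite("pics/box.png",cv2.resize(c["im"][180:280,395:480,::-1],None,fx=6,fy=6,interpolation=2))
E
```

```text
top table z 0.0016932856966155332 zstd 0.0026795842686629517
green [ 207  177   59   78 2233] (array([0.5044303, 0.2405519]), 183.50001525878906, 105.0068130493164, -11.401298522949219) z 0.007132076257368591
 hole ((0.44067925214767456, 0.25410905480384827), 0.01951831765472889)
 hole ((0.527999222278595, 0.23651078343391418), 0.061558797955513)
 tall [337 170  11  32 178] ztop 0.054 (array([ 0.59121979, -0.02043479]), 75.34002685546875, 14.210721969604492, -10.377601623535156)
 tall [  86  178   54   45 1524] ztop 0.224 (array([0.49705859, 0.51953613]), 48.42298126220703, 46.6127815246582, -82.09855556488037)
 tall [ 410  191   54   76 1003] ztop 0.053 (array([ 0.5017182 , -0.26135651]), 178.39797973632812, 100.67991638183594, 12.784421920776367)
 tall [228 197  15  31 198] ztop 0.054 (array([0.50478885, 0.24022664]), 76.41031646728516, 14.477561950683594, -11.829689025878906)
 tall [427 197  12  10  66] ztop 0.08 (array([ 0.56373975, -0.24647937]), 9.04755687713623, 8.886504173278809, -22.69251251220703)
 tall [426 211  17  38 350] ztop 0.027 (array([ 0.50151712, -0.26165283]), 91
[... 642 characters left out ...]
22113), 0.06466793268918991)
 tall [ 389   89   40   71 1712] ztop 0.219 (array([0.49918347, 0.51648535]), 49.3151969909668, 46.739845275878906, 59.77836990356445)
 tall [319 172  15  26 165] ztop 0.05 (array([0.50543835, 0.23810422]), 75.34809112548828, 14.667976379394531, -10.929252624511719)
 tall [ 108  228   79   80 1558] ztop 0.051 (array([ 0.49996442, -0.26271451]), 179.5755157470703, 97.18153381347656, 12.246620178222656)
 tall [250 233  15  32 200] ztop 0.05 (array([ 0.59117603, -0.02162296]), 75.95269012451172, 14.130213737487793, -10.086685180664062)
 tall [  0 306  25  54 723] ztop 0.057 (array([ 0.50459155, -0.54598273]), 86.43555450439453, 32.75407028198242, -7.576332092285156)
```

View pics/box.png

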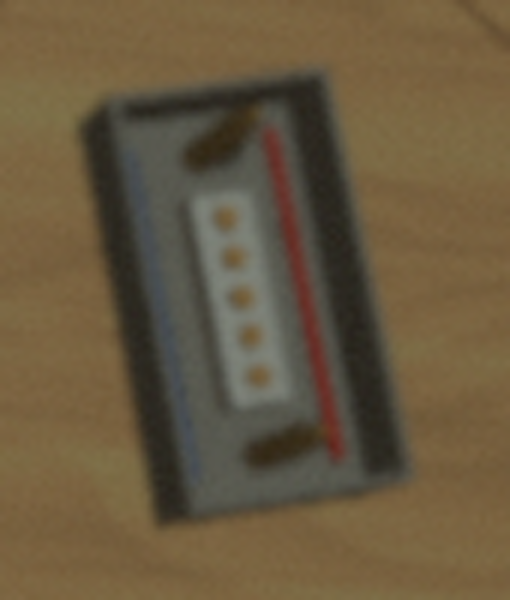

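The two views agree:
- **Cover grip:** centre (0.505, 0.239), yaw -11.4°, top at about 0.05 m, 76×14 mm as given.
- **Box:** centre (0.5005, -0.2615), yaw 12.2°. Its rim and pin heights match the sizes given.
- **Approach:** about +0.288 in x and -0.400 in y, with a turn of +7.3°. That takes four calls.

>>> move_arm --deltas '[[[0, 0, 0.02], [0.18, -0.25, 0], -1], [[0, 0, 0.04], [0.36, -0.5, 0], -1], [[0, 0, 0.06], [0.54, -0.75, 0], -1], [[0, 0, 0.081], [0.72, -1, 0], -1]]' --grip_force 50

```text
time: 0.6
tool_pos: [0.2889, 0.5381, 0.2306]
tcp_rot: [-0.311, -3.126, 0.002]
wrist_force: [0.3, 0.4, -0.6]
width: 1.003
```

>>> move_arm --deltas '[[[0, 0, 0], [0.24, -0.33, 0], -1], [[0, 0, 0], [0.48, -0.67, 0], -1], [[0, 0, 0], [0.72, -1, 0], -1]]'

```text
time: 0.98
tool_pos: [0.361, 0.4379, 0.2307]
tcp_rot: [-0.313, -3.126, 0.001]
wrist_force: [-0.0, 0.5, 1.6]
width: 1.003
```

>>> move_arm --deltas '[[[0, 0, 0], [0.24, -0.33, 0], -1], [[0, 0, 0], [0.48, -0.67, 0], -1], [[0, 0, 0], [0.72, -1, 0], -1]]'

```text
time: 1.35
tool_pos: [0.433, 0.3379, 0.2308]
tcp_rot: [-0.313, -3.125, 0.001]
wrist_force: [-0.9, -0.0, 0.7]
width: 1.0
```

>>> move_arm --deltas '[[[0, 0, 0], [0.24, -0.33, 0], -1], [[0, 0, 0], [0.48, -0.67, 0], -1], [[0, 0, 0], [0.72, -1, 0], -1], [[0, 0, 0], [0.72, -1, -0.5], -1], [[0, 0, 0], [0.72, -1, -0.9], -1], [[0, 0, 0], [0.72, -1, -0.9], -1], [[0, 0, 0], [0.72, -1, -0.9], -1]]'

```text
time: 2.22
tool_pos: [0.5053, 0.2396, 0.1424]
tcp_rot: [0.312, 3.125, 0.001]
wrist_force: [0.6, 0.3, 0.3]
width: 1.002
```

>>> move_arm --deltas '[[[0, 0, 0], [0, 0, -0.3], -1], [[0, 0, 0], [0, 0, -0.6], -1], [[0, 0, 0], [0, 0, -0.8], -1], [[0, 0, 0], [0, 0, -0.8], -1]]'

```text
time: 2.72
tool_pos: [0.5049, 0.2396, 0.0619]
tcp_rot: [0.312, 3.126, 0.0]
wrist_force: [-0.3, -0.2, 1.2]
width: 0.996
```

>>> move_arm --deltas '[[[0, 0, 0], [0, 0, -0.2], -1], [[0, 0, 0], [0, 0, -0.37], -1], [[0, 0, 0], [0, 0, -0.37], -1], [[0, 0, 0], [0, 0, -0.37], 1], [[0, 0, 0], [0, 0, -0.37], 1], [[0, 0, 0], [0, 0, -0.37], 1], [[0, 0, 0], [0, 0, -0.37], 1], [[0, 0, 0], [0, 0, -0.37], 1], [[0, 0, 0], [0, 0, -0.37], 1], [[0, 0, 0], [0, 0, -0.37], 1], [[0, 0, 0], [0, 0, -0.37], 1]]'

```text
time: 4.1
tool_pos: [0.5051, 0.2395, 0.0247]
tcp_rot: [0.313, 3.125, 0.001]
wrist_force: [-0.6, -0.0, 4.5]
width: 0.154
```

>>> move_arm --deltas '[[[0, 0, 0], [0, 0, 0.1], 1], [[0, 0, 0], [0, 0, 0.3], 1], [[0, 0, 0], [0, 0, 0.55], 1], [[0, 0, 0], [0, 0, 0.8], 1], [[0, 0, 0], [0, 0, 1], 1], [[0, 0, 0], [0, 0, 1], 1]]'

```text
time: 4.85
tool_pos: [0.5055, 0.2396, 0.1257]
tcp_rot: [0.313, 3.124, 0.002]
wrist_force: [0.4, -0.2, -2.4]
width: 0.154
```

>>> move_arm --deltas '[[[0, 0, 0], [0, 0, 0.2], 1], [[0, 0, 0], [0, 0, 0.5], 1], [[0, 0, 0], [0, 0, 0.7], 1], [[0, 0, 0], [0, 0, 0.7], 1], [[0, 0, 0], [0, 0, 0.7], 1]]'

```text
time: 5.48
tool_pos: [0.5038, 0.2389, 0.1928]
tcp_rot: [-0.313, -3.124, 0.002]
wrist_force: [-0.2, -0.4, -2.4]
width: 0.155
```

```bash
cat > meas.py <<'E'
from h import *
from workcell import status, read_camera, camera_info
import sys
tag=sys.argv[1]; s=status.read_state(); tp=s["tool_pos"]; print(tp,s["width"],s["wrist_force"])
im0=[]
for n in ("top","scene"):
    c=camera_info(n); im,d=read_camera(n); P=cloud(c,d)
    m,l,S=green(im); z=P[...,2]
    k=(m>0)&(abs(P[...,0]-tp[0])<.13)&(abs(P[...,1]-tp[1])<.13)&(abs(z-tp[2]+.018)<.03)
    Q=P[k]; med=np.median(Q,0)
    A=np.c_[Q[:,:2]-Q[:,:2].mean(0),np.ones(len(Q))]; r=np.linalg.lstsq(A,Q[:,2],rcond=None)[0]
    v,u=np.nonzero(k)
    print(n,k.sum(),"z",med[2],"slope",r[:2],"rect on plane",rect(plane(c,np.c_[u,v],tp[2]-.018)))
    cs,hi=cv2.findContours(np.uint8(k)*255,cv2.RETR_CCOMP,cv2.CHAIN_APPROX_NONE)
    for q,hh in zip(cs,hi[0]):
        if hh[3]>=0 and len(q)>6:
            pl=plane(c,q[:,0],tp[2]-.018); e=cv2.minAreaRect(np.float32(pl[:,:2])*1000); print("  hole",e)
    im0.append(im)
w,d=read_camera("wrist"); im0.append(w)
cv2.imwrite(f"pics/{tag}.png",cv2.resize(np.hstack([im0[1],w]),(800,300))[:,:,::-1])
E
python3 meas.py lift
```

```text
[0.5038435  0.23890942 0.19281595] 0.15484842008472424 [-0.18217668 -0.38377739 -2.44409238]
top 549 z 0.1750553431207478 slope [ 0.00168639 -0.00042816] rect on plane (array([0.51972784, 0.23844806]), 157.18206787109375, 100.43585968017578, -14.735908508300781)
scene 1657 z 0.1722509990076054 slope [-0.00290947 -0.00436805] rect on plane (array([0.50561551, 0.23541425]), 190.93360900878906, 110.64762878417969, -11.54534912109375)
  hole ((569.5017700195312, 222.26100158691406), (29.901487350463867, 28.070140838623047), 0.08430293202400208)
  hole ((542.2976684570312, 207.42735290527344), (6.5457763671875, 13.828146934509277), 36.20893859863281)
  hole ((504.4308166503906, 189.67068481445312), (9.868149757385254, 6.118628025054932), 1.7732678651809692)
```

View pics/lift.png

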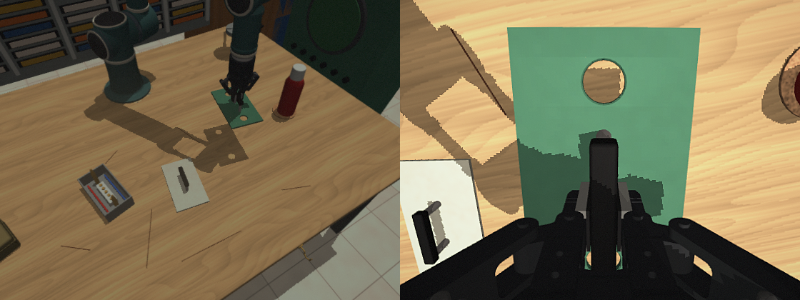

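The cover is held level: slopes are below 0.005 and the scene view gives 191×111 mm. The hole shows at (604,80) in the wrist half. Now I carry it over the blank.

>>> move_arm --deltas '[[[0, 0, 0.01], [0, -0.15, 0], 1], [[0, 0, 0.02], [0, -0.4, 0], 1], [[0, 0, 0.04], [0, -0.7, 0], 1], [[0, 0, 0.052], [0, -1, 0], 1]]'

```text
time: 6.12
tool_pos: [0.5041, 0.1384, 0.1933]
tcp_rot: [-0.183, -3.135, 0.001]
wrist_force: [0.4, -0.7, -3.2]
width: 0.149
```

>>> move_arm --deltas '[[[0, 0, 0.02], [0, -0.3, 0], 1], [[0, 0, 0.04], [0, -0.65, 0], 1], [[0, 0, 0.053], [0, -1, 0], 1]]'

```text
time: 6.5
tool_pos: [0.5041, 0.0383, 0.1934]
tcp_rot: [-0.053, -3.14, 0.0]
wrist_force: [0.6, -0.1, -2.3]
width: 0.153
```

>>> move_arm --deltas '[[[0, 0, 0.02], [0, -0.3, 0], 1], [[0, 0, 0.04], [0, -0.65, 0], 1], [[0, 0, 0.053], [0, -1, 0], 1]]'

```text
time: 6.88
tool_pos: [0.5041, -0.0617, 0.1934]
tcp_rot: [0.078, -3.139, -0.0]
wrist_force: [1.2, 0.3, -2.7]
width: 0.153
```

>>> move_arm --deltas '[[[0, 0, 0.02], [0, -0.3, 0], 1], [[0, 0, 0.04], [0, -0.65, 0], 1], [[0, 0, 0.052], [0, -1, 0], 1]]'

```text
time: 7.25
tool_pos: [0.5041, -0.1616, 0.1934]
tcp_rot: [0.206, -3.134, -0.001]
wrist_force: [0.4, 1.0, -3.2]
width: 0.153
```

>>> move_arm --deltas '[[[0, 0, 0.02], [-0.02, -0.35, 0], 1], [[0, 0, 0.04], [-0.03, -0.7, 0], 1], [[0, 0, 0.052], [-0.04, -0.92, 0], 1], [[0, 0, 0.052], [-0.04, -1, 0], 1], [[0, 0, 0.052], [-0.04, -1, 0], 1], [[0, 0, 0.052], [-0.04, -1, 0], 1]]'

```text
time: 8.0
tool_pos: [0.5006, -0.2597, 0.194]
tcp_rot: [0.333, -3.124, -0.001]
wrist_force: [-0.2, -0.4, -3.8]
width: 0.154
```

```bash
python3 meas.py over
```

```text
[ 0.50060685 -0.25973931  0.19398596] 0.15366484779692363 [-0.15525895 -0.44336053 -3.772068  ]
top 1968 z 0.17631075928306775 slope [0.00027359 0.00315169] rect on plane (array([ 0.50009665, -0.25724695]), 185.95590209960938, 107.66786193847656, 11.725303649902344)
  hole ((422.8387451171875, -253.63734436035156), (4.373530864715576, 8.99002742767334), 3.7654128074645996)
  hole ((422.31585693359375, -229.0454559326172), (5.751670837402344, 13.15382194519043), 29.17599868774414)
  hole ((428.22747802734375, -235.69618225097656), (6.078982353210449, 6.578137397766113), 46.55093765258789)
  hole ((432.61419677734375, -235.6685333251953), (6.083900451660156, 6.583755970001221), 46.5718879699707)
  hole ((437.9111022949219, -240.6658935546875), (6.08821964263916, 8.10081958770752), 47.677669525146484)
  hole ((446.0017395019531, -246.24635314941406), (6.1658196449279785, 4.882303237915039), 47.64137649536133)
  hole ((565.1680908203125, -244.79998779296875), (32.887306213378906, 32.393524169921875), 46.97145080566406)
scene 2054 z 0.17428472537734757 slope [ 0.00077288 -0.00141996] rect on plane (array([ 0.50207013, -0.2610965 ]), 190.5145721435547, 109.54286193847656, 11.96640682220459)
  hole ((535.5614624023438, -279.0525817871094), (8.118955612182617, 5.278054237365723), 16.888690948486328)
  hole ((565.3900756835938, -246.93093872070312), (29.52172088623047, 27.65451431274414), 59.16845703125)
```

View pics/over.png

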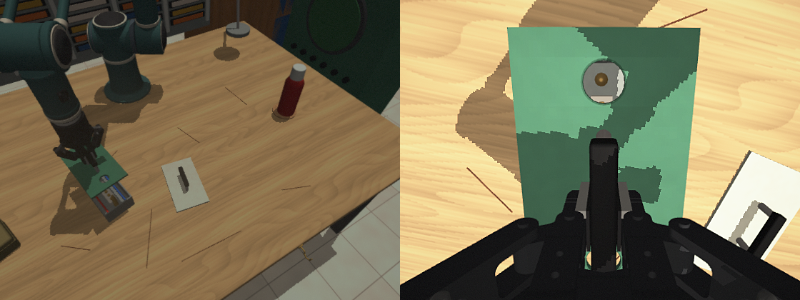

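The cover is over the box, and the pin tip shows at (601,79) inside the hole at (604,81) in the wrist half. I'll check that with rays at their two heights.

```bash
python3 - <<'E'
from h import *
from workcell import status, read_camera, camera_info
s=status.read_state(); c=camera_info("wrist"); im,d=read_camera("wrist"); tp=s["tool_pos"]; P=cloud(c,d)
m,l,S=green(im)
cs,_=cv2.findContours(m,cv2.RETR_CCOMP,cv2.CHAIN_APPROX_NONE)
for q in cs:
    (u,v),r=cv2.minEnclosingCircle(q)
    if abs(u-284)<15 and abs(v-113)<15 and 15<r<45:
        H=plane(c,q[:,0],tp[2]-.018); print("hole",cv2.minEnclosingCircle(np.float32(H[:,:2])*1000))
h=np.array(cv2.cvtColor(im,cv2.COLOR_RGB2HSV),int)
v,u=np.indices(d.shape); z=P[...,2]
k=(np.hypot(u-282,v-112)<20)&(h[...,1]>100)&(h[...,0]<28)&(z>.055)&(z<.1)
print(k.sum(),"pin pts",np.median(P[k],0),"top",np.median(P[k&(z>.078)],0), "rays .084",plane(c,[[u[k].mean(),v[k].mean()]],.08))
print(tp, "expected from box pin:",np.array([.5005,-.2615])+.065*np.array([np.cos(.213),np.sin(.213)]))
E
```

```text
hole ((435.53802490234375, -273.9631042480469), 13.134349822998047)
253 pin pts [ 0.43563195 -0.27614461  0.07466581] top [ 0.43580426 -0.27632129  0.08347119] rays .084 [[ 0.43561376 -0.2761144   0.08      ]]
[ 0.50078725 -0.25986554  0.19427405] expected from box pin: [ 0.56403107 -0.24775945]
```

The wrist view puts the hole at (0.4355, -0.2740) and the pin at (0.4357, -0.2762), so I correct by -2 mm in y and lower.

>>> move_arm --deltas '[[[0, 0, 0.002], [0, -0.022, 0], 1], [[0, 0, 0.002], [0, -0.022, -0.2], 1], [[0, 0, 0.002], [0, -0.022, -0.4], 1], [[0, 0, 0.002], [0, -0.022, -0.6], 1], [[0, 0, 0.002], [0, -0.022, -0.75], 1], [[0, 0, 0.002], [0, -0.022, -0.85], 1], [[0, 0, 0.002], [0, -0.022, -0.9], 1], [[0, 0, 0.002], [0, -0.022, -0.9], 1], [[0, 0, 0.002], [0, -0.022, -0.9], 1]]'

```text
time: 9.32
tool_pos: [0.5013, -0.2633, 0.1051]
tcp_rot: [-0.337, 3.122, -0.001]
wrist_force: [-0.9, 0.1, -1.8]
width: 0.151
```

```bash
python3 meas.py mid | grep -v hole
```

```text
[ 0.5012644  -0.26330233  0.10507093] 0.1505789991025931 [-0.9376154   0.11455182 -1.81456765]
top 1540 z 0.08733102323371347 slope [0.00335141 0.00485339] rect on plane (array([ 0.50132764, -0.25904025]), 186.1146240234375, 105.69719696044922, 10.173375129699707)
scene 1622 z 0.08552372381131734 slope [ 0.00313971 -0.00580684] rect on plane (array([ 0.51288007, -0.26233838]), 168.92550659179688, 108.89483642578125, 12.276813507080078)
```

View pics/mid.png

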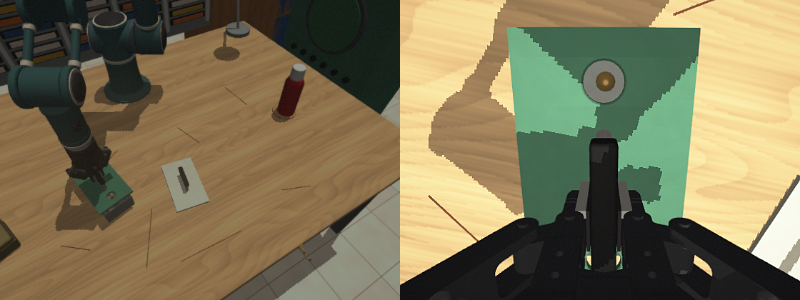

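The pin sits dead centre in the hole, at (605,82) against (604,81), and there is no contact force. I lower the rest of the way.

>>> move_arm --deltas '[[[0, 0, 0], [0, 0, -0.08], 1], [[0, 0, 0], [0, 0, -0.16], 1], [[0, 0, 0], [0, 0, -0.22], 1], [[0, 0, 0], [0, 0, -0.26], 1], [[0, 0, 0], [0, 0, -0.29], 1], [[0, 0, 0], [0, 0, -0.29], 1], [[0, 0, 0], [0, 0, -0.29], 1]]'

```text
time: 10.35
tool_pos: [0.5008, -0.263, 0.0754]
tcp_rot: [-0.337, 3.123, -0.0]
wrist_force: [-0.2, 0.3, -2.7]
width: 0.151
```

>>> move_arm --deltas '[[[0, 0, 0], [0, 0, -0.01], 1], [[0, 0, 0], [0, 0, -0.015], 1], [[0, 0, 0], [0, 0, -0.015], 1], [[0, 0, 0], [0, 0, -0.015], 1]]'

```text
time: 10.85
tool_pos: [0.5009, -0.2631, 0.0747]
tcp_rot: [-0.337, 3.123, -0.001]
wrist_force: [-2.6, 1.3, 5.4]
width: 0.157
```

Contact is felt at exactly the rim height (TCP 0.0747, the same offset as at the grasp). I release and retreat straight up.

>>> move_arm --deltas '[[[0, 0, 0], [0, 0, 0], 0.7], [[0, 0, 0], [0, 0, 0], 0.4], [[0, 0, 0], [0, 0, 0], 0], [[0, 0, 0], [0, 0, 0], -0.4], [[0, 0, 0], [0, 0, 0], -0.4], [[0, 0, 0], [0, 0, 0], -0.4], [[0, 0, 0], [0, 0, 0.2], -0.4], [[0, 0, 0], [0, 0, 0.5], -0.4], [[0, 0, 0], [0, 0, 1], -0.4], [[0, 0, 0], [0, 0, 1], -0.4]]'

```text
time: 12.1
tool_pos: [0.5039, -0.2649, 0.1792]
tcp_rot: [-0.336, 3.115, -0.009]
wrist_force: [0.6, 0.7, -0.4]
width: 0.702
```

>>> move_arm --deltas '[[[0, 0, 0], [-0.3, 0, 0.3], -0.4], [[0, 0, 0], [-0.6, 0, 0.6], -0.4], [[0, 0, 0], [-0.6, 0.4, 0.9], -0.4], [[0, 0, 0], [-0.6, 0.4, 0.9], -0.4], [[0, 0, 0], [-0.6, 0.4, 0.9], -0.4]]'

```text
time: 12.72
tool_pos: [0.4403, -0.2229, 0.2627]
tcp_rot: [0.338, -3.122, -0.0]
wrist_force: [-0.2, -0.1, -0.2]
width: 0.701
```

```bash
python3 - <<'E'
from h import *
from workcell import status, read_camera, camera_info
print(status.read_state()["tool_pos"],status.read_state()["width"])
ims=[]
for n in ("top","scene"):
    c=camera_info(n); im,d=read_camera(n); P=cloud(c,d); x,y,z=P[...,0],P[...,1],P[...,2]
    m,l,S=green(im); k=(m>0)&(abs(x-.5)<.13)&(abs(y+.26)<.13)&(abs(z-.056)<.02)
    Q=P[k]; A=np.c_[Q[:,:2]-Q[:,:2].mean(0),np.ones(len(Q))]
    v,u=np.nonzero(k); print(n,"top z",np.median(Q[:,2]),"slope",np.linalg.lstsq(A,Q[:,2],rcond=None)[0][:2],rect(plane(c,np.c_[u,v],.056)))
    for nm,X,Y,r,zl in (("blank grip",.591,-.021,.06,.04),("flask",.498,.517,.08,.205)):
        q=(np.hypot(x-X,y-Y)<r)&(z>zl)&(z<.3)&((z<.07)|(zl>.1)); print("  ",nm,rect(P[q]))
    ims.append(im)
cv2.imwrite("pics/end.png",np.hstack([cv2.resize(ims[0][150:290,340:500],(457,400)),cv2.resize(ims[1][190:350,60:200],(340,400))])[:,:,::-1])
E
```

```text
[ 0.44034045 -0.22289394  0.26271801] 0.7006797254520487
top top z 0.05707975987962791 slope [ 0.0017367  -0.00046749] (array([ 0.49982129, -0.26154727]), 185.79495239257812, 108.45136260986328, 12.820170402526855)
   blank grip (array([ 0.59114038, -0.02033427]), 76.03125762939453, 14.095807075500488, -10.267219543457031)
   flask (array([0.49686301, 0.51963898]), 47.937477111816406, 46.93558120727539, 81.69764709472656)
scene top z 0.05507305284529621 slope [ 0.00321231 -0.00225156] (array([ 0.50176239, -0.26445544]), 190.26959228515625, 108.985107421875, 12.173298835754395)
   blank grip (array([ 0.59115027, -0.02158785]), 75.64952850341797, 14.206761360168457, -10.120269775390625)
   flask (array([0.49836252, 0.51721997]), 49.21392059326172, 48.694671630859375, -18.879547119140625)
```

View pics/end.png

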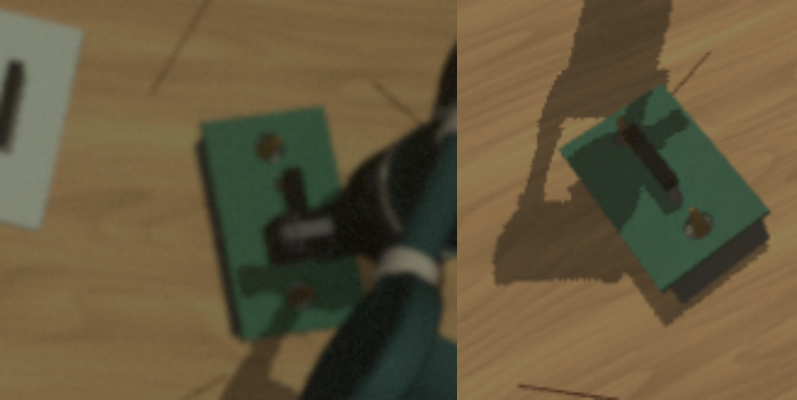

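The cover lies flat on the rim. Brass pins show through both holes, at (270,147) and (300,295) on the left and (698,222) on the right, and the arm is clear.

```bash
python3 -c "
from workcell import order; print(order.finish_job())"
```

```text
the job is handed in; nothing more can be done
None
```

The green cover is on the box, with both brass pins through its holes, and the job is handed in at about 13 s on the robot's clock. I picked it up by the black grip, carried it level over the blank, and corrected 2 mm using the wrist camera. I then lowered it until it touched the rim, released it and moved the arm clear.

Last checks before handing in:
- **Seating:** the cover's top is at 55–57 mm, against 56 mm expected, and its slope is under 0.004 rad.
- **Alignment:** its centre is within about 3 mm of the box's and its yaw is 12–13°, against 12.2° for the box.
- **Bystanders:** the blank cover and the flask measure within 1 mm of where they started.

The two cameras differ by 2–3 mm in the cover's position, which is about what the calibration allows and well inside the 12 mm limit. No check failed.

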